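# Present the notched slide label up

### The arm

A 7-joint arm with a two-finger parallel gripper is mounted at the origin on a cart in front of the work surface, level with it; the furniture and walls round the work are solid. World frame = base frame: x ahead of the robot, y to its left, z up, the work surface at z = 0. Lengths are in m, angles in rad, forces in N, time in s.
With the tool pointing down it reaches from about 0.35 to 0.775 m from the base axis. Payload 3.1 kg.
Tool frame: the origin (TCP) lies midway between the tips of the shut fingers; the grasp point (between the pads) lies 19 mm behind it; z points along the fingers, y is the line along which they close (so a half turn about z gives the same grasp; the last joint's range is limited). The gripper opens to 85 mm and grips with 20 to 120 N. Pads are 22 mm wide; open, the fingers measure 114 mm over their backs; the gripper's body (76 mm by 85 mm) begins 54 mm behind the grasp point. The pads swing forward as they close: fully open they stand 13 mm farther back than shut.
Start: joints at [1.153, 0.311, 0.014, 1.512, -0.004, 1.319, -0.027], TCP at [0.202, -0.512, 0.231] pointing down, gripper open.
Joint ranges: [-2.7, 2.7], [-0.3, 1.91], [-1.27, 1.3], [0.12, 2.57], [-1.44, 4.58], [0.2, 2.03], [-3.05, 3.05]. Speed limits (rad/s): [2.79, 2.79, 3.14, 3.14, 3.14, 3.14, 3.14].

### API

Orientations are given as a rotation vector (axis times angle).
In Python, from workcell import env, claw, camera gives the robot as it stands. The module is installed in compiled form; this text tells all that it offers. Calls block until the motion is done:
- env.move_pose(position, orientation): joint-space move of the TCP to a pose.
- env.move_linear(position, ori=None, feed=0.15, f_stop=None): straight line of the TCP; ori=None keeps the orientation; feed is the mean speed in m/s. With f_stop (N) it stops when the force on the tool has changed by that much, and returns True; else False.
- env.set_joints(angles): joint-space move.
- claw.grip(opening): finger opening in m; the grip force is fixed at half the most; returns when the fingers have stopped.
- env.wait(seconds).
- env.inverse_kinematics(position, orientation): joint angles nearest the present ones, or None.
- env.get_obs(): the state.
- camera(name): name is "side" or "top" or "wrist"; returns a dict with "img" (420x560x3 uint8, red, green, blue), "camera_matrix" (3x3 intrinsics, pixels), "R" (3x3) and "t" (3): a world point X has camera coordinates R X + t. Camera axes: x right, y down, z forward; pixel columns grow to the right and rows downward; lengths in m; the calibration is good to about 2 mm. A picture is of the moment at which its call begins. There is no depth.
A pose or a line that the arm cannot do raises env.MotionError and nothing moves.
- env.finish_job(): hands the job in; it is judged then, once.
The state is a dict: "t": time; "joints": joint angles; "joint_vel": joint speeds; "tau": joint torques, N m; "position": TCP position; "tool_rot": TCP orientation; "ft_force": force on the tool from outside, world axes, zero at the start; "wrist_torque": the same for the moment, N m; "width": finger opening in m; "gripper_force": force on a finger pad.
Only numpy, scipy, OpenCV 4.12 (cv2) and the standard library are available. Lean on these libraries where they do the work, as an engineer would, in place of code of your own. Each camera call takes 0.05 s, during which the arm holds its last target. There are 200 camera calls.

### The job

Of the two thick glass slides standing in the rack, take out the one with a small notch in a top corner, which marks its frosted end. Finish while holding it still in the gripper, about 15 cm above the middle of the lab notebook, tipped over so that its labelled face looks upward (45 degrees from standing, or flatter), its frosted end pointing squarely to the notebook's spiral binding and no finger on the frosted end. Leave the other slide, the timer and the marker where they are.

Things in the scene. Friction and masses are not known exactly. Their poses are not given: they have to be found in the camera images.
- slide: the slide to present: thick glass plate 5 x 90 x 50 mm high, 56 g, standing on a long edge in a slot of the rack (widely varied yaw, either slot), lower edge 8 mm and top edge 58 mm above the bench. Origin: middle of the lower edge. x points out of the labelled face, y along its length to the frosted end, z to the top edge. A 10 x 10 mm notch cuts the top corner at the frosted end
- slide_mid (a point): centre of the slide, 25 mm above its origin; axes as the slide's
- slide_frosted (a point): middle of the slide's frosted end edge, y = +45 mm, 25 mm above the lower edge. The last 22 mm of the slide (y = 23 to 45 mm) are frosted, matt white; the paper label with dark bars is on the +x face of this part only. Looking at the labelled face of the standing slide, the frosted end and its notch are on the right, notch at the top
- slide_clear (a point): middle of the slide's clear end edge, y = -45 mm, 25 mm above the lower edge
- spare: the other slide, to be left alone: same size, no notch (all corners square), no label, frosted at both ends, in the other slot, parallel to the slide and 60 mm from it. Origin: middle of the lower edge, z up
- rack: grey plastic slide rack, fixed, base 106 x 116 mm, 8 mm high; two slots along its y axis at x = -30 and +30 mm, 6.5 mm wide, each between two rails 6 mm thick and 100 mm long whose tops are 22 mm above the bench; end stops 18 mm high. Origin: centre of the underside, z up
- notebook: red spiral-bound lab notebook lying closed on the bench, fixed, 210 mm (x) x 151 mm (y) x 12 mm high; the spiral binding runs along its long +y edge, on the left as seen from the robot. Origin: centre of the underside, z up. A microscope 0.4 m high stands between it and the rack (x 0.48 to 0.85, y -0.08 to 0.13 m), another to the right of the rack (y below -0.4 m)
- marker: marker pen 129 mm long, 14 mm thick, lying loose on the bench; leave alone. Origin: centre of the underside
- timer: small white bench timer, 62 x 68 mm, 19 mm high, lying loose near the rack; leave alone. Origin: centre of the underside
Not all that is in view belongs to the job. What is shaped like the slide but orange is not meant.

How it is judged:
On the way:
1. the notched slide is lifted clear of the rack in the gripper (height (world z) of slide_mid above 0.085 m and contact force between the fingers and slide above 0.5 N), for 0.2 s.
At the end, for the whole second after the job is handed in: notched slide held still in the gripper only, centre 90-260 mm above the bench, over the notebook (within 80 mm along the binding, 40 mm across), label within 55 deg of straight up, frosted end to the binding within 23 deg, gripper centre 9 mm short of the frosted end; other slide in place (x of slide_mid in the frame of notebook between -0.08 and 0.08 m and y of slide_frosted in the frame of notebook above 0.005 m and y of slide_clear in the frame of notebook below -0.005 m and angle between the y axis of slide and the y axis of notebook, either way round below 0.4 rad and angle between slide's own x axis and vertical below 0.96 rad and height (world z) of slide_mid between 0.09 and 0.26 m and y of the grasp point in the frame of slide below 0.014 m and contact force between the fingers and slide above 0.5 N and contact force between slide and notebook below 0.1 N and contact force between slide and rack below 0.1 N and linear speed of slide below 0.03 m/s and distance of spare from where it was at the start of the episode below 0.02 m); the arm keeps its last pose, push and grip.
It fails at once if the other slide was disturbed (moved more than 20 mm) (distance of spare from where it was at the start of the episode above 0.02 m).
It fails at once if the timer or the marker was pushed more than 30 mm (distance of any of timer, marker from where it was at the start of the episode above 0.03 m).
It also fails if it takes over 48 s, if anything falls off the work surface, if the arm or the gripper's body presses on something with over 40 N, if the wrist force passes 120 N, or if a joint passes its speed limit or range.

## Working session

There is one attempt and no reset: what is moved stays moved. The work goes in short steps, each a Python script; the robot and the scene stay as the last script left them, time stands still between calls to the robot, and variables do not carry over. Pictures are saved under pics/ and viewed, at most 10 in all, crops included, and the job is handed in when it is done.

```bash
mkdir -p pics; cat > h.py <<'E'
import numpy as np, cv2
from workcell import env, claw, camera
def snap(n,f):
    c=camera(n); cv2.imwrite(f'pics/{f}.png',c['img'][:,:,::-1]); np.savez(f'pics/{f}.npz',K=c['camera_matrix'],R=c['R'],t=c['t']); return c
def load(f): return np.load(f'pics/{f}.npz')
def ray(c,p):
    d=c['R'].T@np.linalg.solve(c['K'],[p[0],p[1],1.]); return -c['R'].T@c['t'], d/np.linalg.norm(d)
def atz(c,p,z):
    o,d=ray(c,p); return o+d*(z-o[2])/d[2]
def tri(*cp):
    A=0;b=0
    for c,p in cp:
        o,d=ray(c,p); M=np.eye(3)-np.outer(d,d); A=A+M; b=b+M@o
    return np.linalg.solve(A,b)
def proj(c,X):
    q=c['K']@(c['R']@np.asarray(X)+c['t']); return q[:2]/q[2]
E
python3 - <<'E'
from h import *
ims=[]
for n in('side','top','wrist'):
    c=snap(n,n+'0'); print(n,-c['R'].T@c['t'],c['R'][2]); ims.append(c['img'])
o=env.get_obs(); print(o['t'],o['position'],o['tool_rot'],o['width'])
cv2.imwrite('pics/st.png',cv2.resize(np.hstack(ims[:2]),None,fx=.714,fy=.714)[:,:,::-1])
E
```

```text
side [ 0.35839036 -1.59026239  0.85677109] [ 0.09847219  0.8642444  -0.4933405 ]
top [ 0.41451314 -0.1736123   1.50372401] [ 0.05489782  0.00759516 -0.99846309]
wrist [ 0.27311646 -0.48354737  0.3737313 ] [-0.27901547 -0.10817459 -0.95417432]
0.15 [ 0.20166219 -0.51109782  0.230492  ] [-3.08455746e+00 -5.86600187e-01  6.40084731e-04] 0.08519617321992635
```

View pics/top0.png

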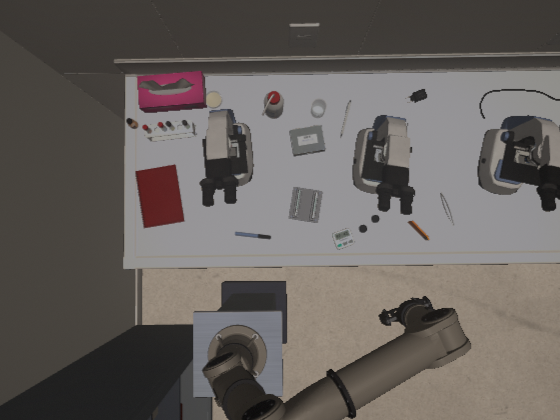

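View pics/side0.png

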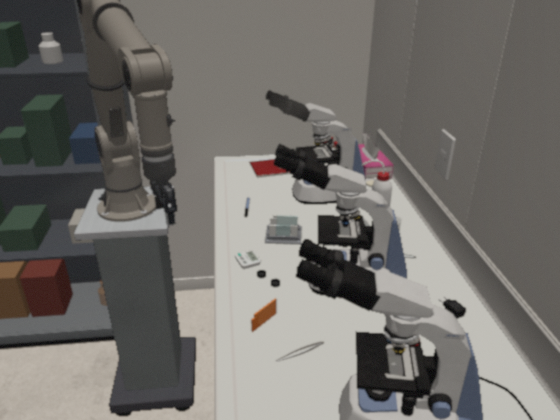

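The top picture shows the rack at (305,204) with two slides, the notebook at (160,196), the marker at (253,236), the timer at (343,238) and the orange decoy at (418,230). A grey box at (307,140) isn't part of the job. In the side picture the rack is at (284,230). Next I'll locate these and crop closer.

```bash
python3 - <<'E'
from h import *
c=load('top0')
for n,p,z in[('rack',(305.5,204.5),.02),('nb',(160,196),.012),('nbTL',(137,171),.012),('nbTR',(175,166),.012),('nbBR',(183,222),.012),('nbBL',(146,227),.012),('mk',(253,236),.01),('timer',(343,238),.02)]: print(n,atz(c,p,z).round(3))
a=cv2.imread('pics/top0.png')[178:232,270:342]; b=cv2.imread('pics/side0.png')[205:250,254:314]
cv2.imwrite('pics/crop0.png',np.hstack([cv2.resize(a,(400,300),interpolation=3),cv2.resize(b,(400,300),interpolation=3)]))
w=load('wrist0');o=env.get_obs()
from scipy.spatial.transform import Rotation as Ro
T=Ro.from_rotvec(o['tool_rot']).as_matrix();print(T.round(3)); print('cam in tool',T.T@(-w['R'].T@w['t']-o['position']),(w['R']@T).round(3),w['K'])
E
```

```text
rack [ 0.527 -0.251  0.02 ]
nb [0.566 0.272 0.012]
nbTL [0.658 0.356 0.012]
nbTR [0.674 0.218 0.012]
nbBR [0.471 0.189 0.012]
nbBL [0.455 0.322 0.012]
mk [ 0.417 -0.062  0.01 ]
timer [ 0.405 -0.382  0.02 ]
[[ 0.93   0.367 -0.001]
 [ 0.367 -0.93   0.002]
 [-0.    -0.002 -1.   ]]
cam in tool [ 0.07656875  0.00034401 -0.14324575] [[ 0.     1.     0.   ]
 [-0.954  0.    -0.299]
 [-0.299 -0.     0.954]] [[357.91584841   0.         280.67185695]
 [  0.         357.91584841 212.99712553]
 [  0.           0.           1.        ]]
```

View pics/crop0.png

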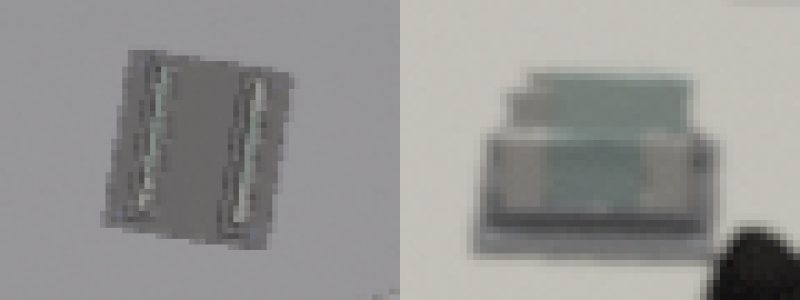

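Slide candidates:
- **Left slot:** top view (298,204), and the farther slide in the side view. It has a notch at its upper left, i.e. the end nearest the robot.
- **Right slot:** top view (314,204). Square corners and frosted at both ends, so this is the spare.
- **Orange decoy:** (418,230), not meant.

I choose the left slot. Its frosted end points to the robot (−x), so the label faces +y. Next I'll look closely with the wrist camera from two places.

```bash
cat >> h.py <<'E'
from scipy.spatial.transform import Rotation as Ro
def rot(x,z):
    x=np.array(x,float);z=np.array(z,float);z/=np.linalg.norm(z);x-=z*(x@z);x/=np.linalg.norm(x)
    return Ro.from_matrix(np.c_[x,np.cross(z,x),z]).as_rotvec()
E
python3 - <<'E'
from h import *
c=load('top0')
P=lambda u,v:atz(c,(270+u*.18,178+v*.18),.05)
a=P(165,68);b=P(147,210);d=(b-a)/np.linalg.norm(b-a);print(a,b,d)
q0=env.get_obs()['joints']
for s in(1,-1):
    g=rot(s*d,[0,0,-1])
    nx=np.array([.2,.033,0])/np.linalg.norm([.2,.033,0]);ny=np.array([-nx[1],nx[0],0])
    for th in(50,60,70,80):
        t=np.radians(th); f=rot(s*ny,np.sin(t)*nx-np.cos(t)*np.array([0,0,1]))
        print(s,th,env.inverse_kinematics([.52,-.22,.14],g),env.inverse_kinematics([.57,.27,.16],f))
print(flush=True)
g=rot(-d,[0,0,-1])
env.move_pose([.40,-.27,.25],g)
env.move_linear([.50,-.19,.15],g,feed=.25); snap('wrist','w1')
env.move_linear([.50,-.29,.15],g,feed=.25); snap('wrist','w2')
o=env.get_obs();print(o['t'],o['joints'].round(2) if hasattr(o['joints'],'round') else o['joints'])
E
python3 -c "
import cv2,numpy as np
a=[cv2.imread(f'pics/w{i}.png') for i in(1,2)]
cv2.imwrite('pics/w12.png',np.hstack(a)[:,:] if 0 else cv2.resize(np.vstack(a),(800,1200))[:600]);cv2.imwrite('pics/w2b.png',cv2.resize(a[1],(800,600)));cv2.imwrite('pics/w1b.png',cv2.resize(a[0],(800,600)))"
```

```text
[ 0.57473669 -0.2300679   0.05      ] [ 0.48518557 -0.21724152  0.05      ] [-0.9898978   0.14178272  0.        ]
1 50 [ 0.77416649  0.46671782 -0.56296577  1.59220833  0.26505177  1.15976866
  1.58144946] [ 0.21445875  0.40835621 -1.07540393  2.19848003  1.79419817  0.75048719
 -2.00897678]
1 60 [ 0.77416649  0.46671782 -0.56296577  1.59220833  0.26505177  1.15976866
  1.58144946] [ 0.1506671   0.51567715 -1.07513454  2.31509127  2.1280704   1.01262192
 -2.31399758]
1 70 [ 0.77416649  0.46671782 -0.56296577  1.59220833  0.26505177  1.15976866
  1.58144946] [ 0.09010839  0.72303262 -1.07913161  2.39681807  2.36539984  1.39226617
 -2.43320645]
1 80 [ 0.77416649  0.46671782 -0.56296577  1.59220833  0.26505177  1.15976866
  1.58144946] [-0.06563115  0.85621596 -0.9011566   2.43515586  2.55878772  1.68704087
 -2.57054894]
-1 50 [ 0.50572803  0.41457956 -0.18412124  1.60318702  0.08157928  1.13135871
 -1.41093134] [-0.22088495  0.25183431 -0.53483168  2.21045711  1.77464941  0.53221117
  1.0416881 ]
-1 60 [ 0.50572803  0.41457956 -0.18412124  1.60318702  0.08157928  1.13135871
 -1.41093134] [ 0.1506671   0.51567715 -1.07513454  2.31509127  2.1280704   1.01262192
  0.82759508]
-1 70 [ 0.50572803  0.41457956 -0.18412124  1.60318702  0.08157928  1.13135871
 -1.41093134] [-0.03916926  0.60485439 -0.89788967  2.40009526  2.35471004  1.28412676
  0.58936838]
-1 80 [ 0.50572803  0.41457956 -0.18412124  1.60318702  0.08157928  1.13135871
 -1.41093134] [-0.68323664  0.60837218 -0.16840723  2.4551648   2.46431527  1.38916095
  0.12976695]

2.7917 [ 0.61  0.43 -0.16  1.55  0.07  1.17 -1.27]
```

View pics/w1b.png

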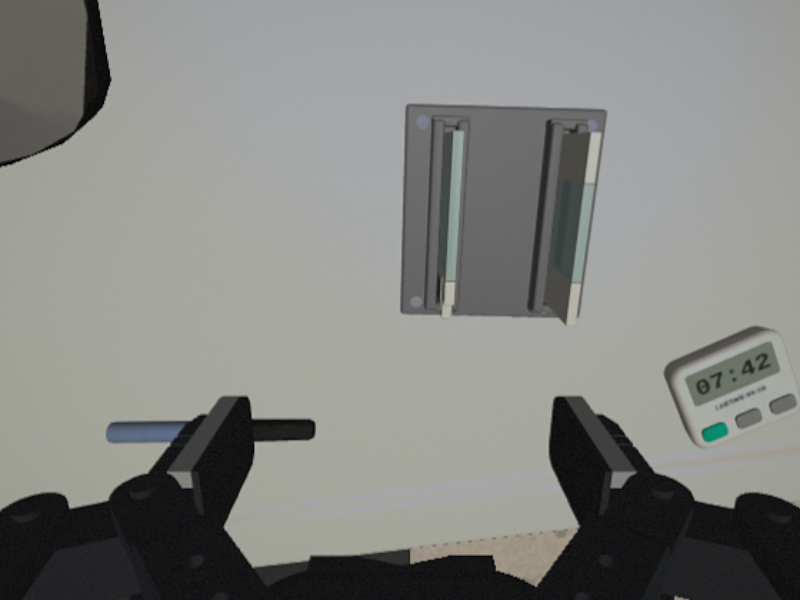

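View pics/w2b.png

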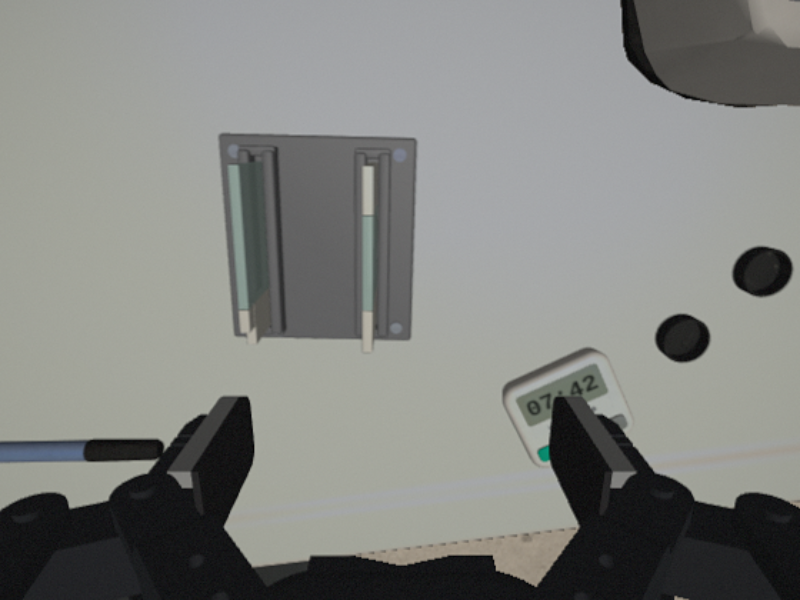

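Both wrist pictures confirm it. In w1 the left slide has one frosted end, near the robot, with a notch step at (448,305); the right slide is frosted at both ends. Now I'll triangulate its top edge.

```bash
python3 - <<'E'
from h import *
w1,w2=load('w1'),load('w2'); s=.7
def T(a,b): return tri((w1,np.array(a)*s),(w2,np.array(b)*s))
pts={'far':T((458,131),(233.5,165)),'bnd':T((452,281),(243.5,310)),'step':T((449.5,305),(245,333)),
'spfar':T((595,134),(369,167)),'spnear':T((572,323),(367.5,352)),
'rkFL':T((408,104),(220,134)),'rkFR':T((606,110),(416,139)),'rkNL':T((402,313),(234,336)),'rkNR':T((579,317),(410,339))}
for k,v in pts.items(): print(k,v.round(4))
d=pts['step']-pts['far'];print(np.linalg.norm(d),np.linalg.norm(pts['bnd']-pts['far']),d/np.linalg.norm(d))
d=pts['spnear']-pts['spfar'];print(np.linalg.norm(d),d/np.linalg.norm(d))
d=pts['rkNL']-pts['rkFL'];print(np.linalg.norm(d),d/np.linalg.norm(d))
im=cv2.imread('pics/w1.png'); 
E
```

```text
far [ 0.5772 -0.229   0.0592]
bnd [ 0.5113 -0.2185  0.0622]
step [ 0.4994 -0.216   0.0611]
spfar [ 0.5674 -0.2883  0.0583]
spnear [ 0.4816 -0.2734  0.0617]
rkFL [ 0.5943 -0.2102  0.0101]
rkFR [ 0.5766 -0.3122  0.0089]
rkNL [ 0.4827 -0.1908  0.0123]
rkNR [ 0.4647 -0.2931  0.0102]
0.07883553424595127 0.06674402300667942 [-0.98604864  0.16468018  0.02425918]
0.08717697202836466 [-0.9844926   0.17104452  0.03896274]
0.11323868197846922 [-0.98507485  0.17100309  0.01963391]
```

```bash
python3 - <<'E'
from h import *
d=np.array([-.9856,.169,0]); g=rot(-d,[0,0,-1])
C=np.array([.534,-.222,0])-.003*d
claw.grip(.035)
env.move_linear(C+[0,0,.11],g,feed=.2)
hit=env.move_linear(C+[0,0,.0275],g,feed=.08,f_stop=8)
o=env.get_obs();print('down',hit,o['position'],o['ft_force'],o['width'])
if not hit:
    claw.grip(0.0); o=env.get_obs();print('grip',o['width'],o['gripper_force'],o['ft_force'])
    env.move_linear(C+[0,0,.05],g,feed=.04);o=env.get_obs();print(o['width'],o['gripper_force'],o['ft_force'])
    env.move_linear(C+[0,0,.16],g,feed=.15)
    c=snap('wrist','w3');o=env.get_obs();print(o['t'],o['position'],o['width'],o['gripper_force'],o['ft_force'])
E
```

```text
down False [ 0.53761298 -0.22270115  0.02817839] [-0.61420671  1.15170641  0.50379063] 0.03512940342539569
grip 0.004124570226595331 59.324069023132324 [-0.27690095  0.61480673  1.62295219]
0.003875555506504066 58.99137318134308 [-0.99061783 -0.17790921 -1.42227894]
7.125 [ 0.53591847 -0.22215848  0.15848728] 0.003753350088903201 58.990745544433594 [-0.41375248  0.31894096 -0.90266494]
```

View pics/w3.png

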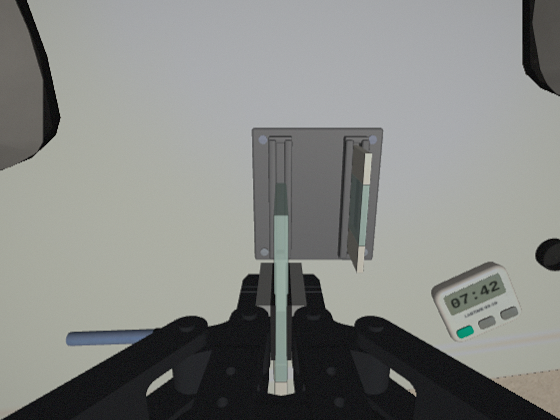

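The slide is held (4 mm width, 59 N), with its frosted end at (282,378) clear of the pads. The spare at (363,200) and the timer haven't moved. Next I retract, swing round the microscope with the tool down, then tip the slide over the notebook.

```bash
python3 - <<'E'
from h import *
yaw=np.radians(9); nx=np.array([np.cos(yaw),np.sin(yaw),0]);ny=np.array([-nx[1],nx[0],0])
d=np.array([-.9856,.169,0]); g=rot(-d,[0,0,-1])
def F(th,z):
    t=np.radians(th);r=rot(-ny,np.sin(t)*nx-np.cos(t)*np.array([0,0,1]));R=Ro.from_rotvec(r).as_matrix()
    return np.array([.565,.271,z])+R@[.003,0,.005],r
g2=F(0,.2)[1]
for p,r in[([.38,-.2,.27],g),([.39,0,.27],g2),([.40,.25,.27],g2),F(0,.22),F(30,.2),F(60,.18)]: print(env.inverse_kinematics(p,r),flush=True)
try:
    env.move_linear([.38,-.2,.27],g,feed=.2)
    env.move_pose([.39,0.02,.27],g2)
    env.move_pose([.40,.25,.27],g2)
    p,r=F(0,.24); env.move_linear(p,r,feed=.15)
    for th,z in((30,.2),(60,.165)):
        p,r=F(th,z); env.move_linear(p,r,feed=.04)
except env.MotionError as e: print('ERR',e)
env.wait(.3)
o=env.get_obs();print(o['t'],o['position'],o['joints'],o['width'],o['gripper_force'],o['ft_force'])
snap('top','t4');snap('side','s4');snap('wrist','w4')
a=cv2.resize(cv2.imread('pics/top0.png')[140:260,120:360],(400,200));a4=cv2.resize(cv2.imread('pics/t4.png')[140:260,120:280],(400,300),interpolation=3)
b=cv2.resize(cv2.imread('pics/s4.png')[100:250,200:400],(400,300),interpolation=3);w=cv2.resize(cv2.imread('pics/w4.png'),(400,300))
w0=cv2.resize(cv2.imread('pics/t4.png')[160:260,260:400],(400,300),interpolation=3)
cv2.imwrite('pics/m4.png',np.vstack([np.hstack([a4,b]),np.hstack([w,w0])]))
E
```

```text
[ 0.61383364  0.04925411 -0.17650959  1.73310523  0.00884106  1.36000538
 -1.30493022]
[ 0.12734935 -0.0350366  -0.16496674  1.8169064  -0.00588371  1.35925113
 -3.02079558]
[ 0.28329406  0.27139603 -1.07799177  1.61387406  0.24194499  1.40179583
  2.47819168]
[-1.08611759  0.66783205  1.08438908  1.33855106 -0.58269123  1.46962554
 -3.0260668 ]
[ 0.2740161   0.36665301 -1.07094438  1.85804034  0.86138408  0.80043034
  2.07653278]
[-0.60258324  0.24028148 -0.16865207  2.3255027   2.14286728  0.6596537
  0.58939411]
18.7833 [0.56987206 0.26874339 0.1627738 ] [-0.17371018  0.34449447 -0.660978    2.32177632  2.1402521   0.81936686
  0.67004523] 0.004101187691151221 59.0342116355896 [-1.53180114  0.04736958 -0.90679401]
```

View pics/m4.png

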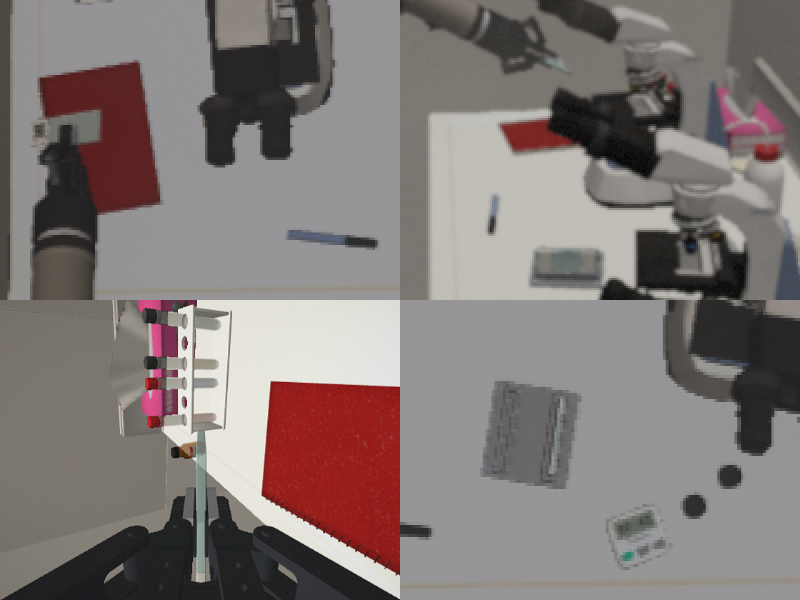

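The label (dark bars) faces up at the frosted end, which points left to the binding. The spare, timer and marker are where they were. Next I'll check the slide's position numerically from the top picture: the slide ends are at crop (35,131) and (102,124).

```bash
python3 - <<'E'
from h import *
c=load('t4'); P=lambda u,v,z:atz(c,(120+u*.4,140+v*.4),z).round(3)
print('slide',P(35,131,.165),P(102,124,.165)); nb=[P(40,78,.012),P(137,62,.012),P(160,201,.012)]
print(nb,(nb[0]+nb[2])/2)
o=env.get_obs();print(np.abs(o['joint_vel']).max(),o['position'],o['gripper_force'])
E
```

```text
slide [0.563 0.311 0.165] [0.571 0.224 0.165]
[array([0.657, 0.359, 0.012]), array([0.678, 0.219, 0.012]), array([0.476, 0.186, 0.012])] [0.5665 0.2725 0.012 ]
0.002218063593287454 [0.56979696 0.2686726  0.16257396] 59.03365731239319
```

The slide is centred at (0.567, 0.268), against the notebook centre at (0.566, 0.272). The alignment is right and the arm is still, so I'm handing in.

```bash
python3 - <<'E'
from h import *
print(env.finish_job())
E
```

```text
the job is handed in; nothing more can be done
None
```

I handed the job in with the notched slide held still about 15 cm above the middle of the notebook, label tipped upward (about 60° from standing), frosted end to the binding and clear of the fingers; the other slide, timer and marker look unmoved, but the hand-in returned no verdict.

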